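Find the softest sprung heel and push down its tag

TASK

The three sprung heel cushions on the cobbler's bench look alike: press each of them down some millimetres in turn, from the robot's left to its right, to feel which is the softest, then push the brass tag on the softest one's stand fully down and leave the other two tags up. Only press with the fingers: do not lift or shift the stands, and leave everything else on the bench where it is.

Things in the scene. Friction and masses are not known exactly. Their poses are not given: they have to be found in the camera images.
- stand_a: One of three loose stands that look alike (0.75 to 1 kg), in a row across the bench: robot's left (y near 0.25 m), middle, right (y near -0.25); letters tell nothing of place or softness. Wooden base 180 x 76 x 18 mm; heel cushion on the half nearer the robot, brass tag on the far half. Origin: centre of the underside; x runs from cushion to tag (roughly away from the robot), z up.
- cushion_a_top (a point): Centre of the top face of the heel cushion on stand_a: a black rubber D-shaped heel, 57 mm long (along the stand's x) by 54 mm wide, on a coil spring. Centre 45 mm from the middle of the stand towards -x of the stand; the top is 66 mm above the bench when up. It moves straight down with the cushion.
- cushion_a (a joint): How far the cushion of stand_a is pressed down, m: 0 up, 0.016 at its stop. It springs back when let go. Each spring begins to give at 1 N; one of the three then needs about 0.3 N per mm, one 0.65 and one 1.2 (which is which is not known beforehand).
- tag_a_top (a point): Centre of the top face of stand_a's tag: a square brass plate 32 x 32 x 5 mm on a thin upright stem in a steel guide block, 45 mm from the middle of the stand towards +x of the stand (90 mm beyond its cushion's centre). The top is 61 to 63 mm above the bench at the start, 47 mm when fully down.
- tag_a (a joint): How far the tag of stand_a is pushed down, m: 0 fully up, 0.016 fully down; it starts between 0 and 0.002. It takes about 3 N to move and stays where it is left.
- stand_b: One of three loose stands that look alike (0.75 to 1 kg), in a row across the bench: robot's left (y near 0.25 m), middle, right (y near -0.25); letters tell nothing of place or softness. Wooden base 180 x 76 x 18 mm; heel cushion on the half nearer the robot, brass tag on the far half. Origin: centre of the underside; x runs from cushion to tag (roughly away from the robot), z up.
- cushion_b_top (a point): Centre of the top face of the heel cushion on stand_b: a black rubber D-shaped heel, 57 mm long (along the stand's x) by 54 mm wide, on a coil spring. Centre 45 mm from the middle of the stand towards -x of the stand; the top is 66 mm above the bench when up. It moves straight down with the cushion.
- cushion_b (a joint): How far the cushion of stand_b is pressed down, m: 0 up, 0.016 at its stop. It springs back when let go. Each spring begins to give at 1 N; one of the three then needs about 0.3 N per mm, one 0.65 and one 1.2 (which is which is not known beforehand).
- tag_b_top (a point): Centre of the top face of stand_b's tag: a square brass plate 32 x 32 x 5 mm on a thin upright stem in a steel guide block, 45 mm from the middle of the stand towards +x of the stand (90 mm beyond its cushion's centre). The top is 61 to 63 mm above the bench at the start, 47 mm when fully down.
- tag_b (a joint): How far the tag of stand_b is pushed down, m: 0 fully up, 0.016 fully down; it starts between 0 and 0.002. It takes about 3 N to move and stays where it is left.
- stand_c: One of three loose stands that look alike (0.75 to 1 kg), in a row across the bench: robot's left (y near 0.25 m), middle, right (y near -0.25); letters tell nothing of place or softness. Wooden base 180 x 76 x 18 mm; heel cushion on the half nearer the robot, brass tag on the far half. Origin: centre of the underside; x runs from cushion to tag (roughly away from the robot), z up.
- cushion_c_top (a point): Centre of the top face of the heel cushion on stand_c: a black rubber D-shaped heel, 57 mm long (along the stand's x) by 54 mm wide, on a coil spring. Centre 45 mm from the middle of the stand towards -x of the stand; the top is 66 mm above the bench when up. It moves straight down with the cushion.
- cushion_c (a joint): How far the cushion of stand_c is pressed down, m: 0 up, 0.016 at its stop. It springs back when let go. Each spring begins to give at 1 N; one of the three then needs about 0.3 N per mm, one 0.65 and one 1.2 (which is which is not known beforehand).
- tag_c_top (a point): Centre of the top face of stand_c's tag: a square brass plate 32 x 32 x 5 mm on a thin upright stem in a steel guide block, 45 mm from the middle of the stand towards +x of the stand (90 mm beyond its cushion's centre). The top is 61 to 63 mm above the bench at the start, 47 mm when fully down.
- tag_c (a joint): How far the tag of stand_c is pushed down, m: 0 fully up, 0.016 fully down; it starts between 0 and 0.002. It takes about 3 N to move and stays where it is left.
- dye_jar: Bystander: small amber glass jar, 30 mm across, 48 mm high, upright between the left and middle stands. Origin: centre of its underside.
- screwdriver: Bystander: screwdriver with a wooden handle, 170 mm long, lying between the middle and right stands. Origin: under its middle.
- polish_tin: Bystander: flat steel polish tin, 72 mm across, 26 mm high, at the right. Origin: centre of its underside.
- heel_blank: Bystander: loose rubber heel, D-shaped, 57 x 54 x 12 mm, lying at the left; no stand, no tag. Origin: centre of its underside.
- hammer: Bystander: hammer, 260 mm long, lying across the bench beyond the stands. Origin: under its middle.
- brush: Bystander: flat glue brush with a wooden handle, 180 mm long, lying at the right. Origin: under its middle.
- glue_pot: Bystander: white glue pot, 64 mm across, 85 mm high, standing at the left. Origin: centre of its underside.
There are look-alikes about, which are no part of the job. What is shaped like the stand_b but green or pink is not meant.

How it is judged:
By the outcome, as a careful person would: the job done as asked, in the order asked, and still so for the second after the job is handed in, with the robot touching nothing.
It also fails if it takes over 54 s, if anything falls off the work surface, if the arm or the gripper's body presses on something with over 40 N, if the wrist force passes 120 N, or if a joint passes its speed limit or range.

ROBOT

A 6-joint arm with a two-finger parallel gripper is mounted at the origin on the work surface. World frame = base frame: x ahead of the robot, y to its left, z up, the work surface at z = 0. Lengths are in m, angles in rad, forces in N, time in s.
With the tool pointing down it reaches from about 0.425 to 0.95 m from the base axis. Payload 3.5 kg.
Tool frame: the origin (TCP) lies between the finger pads; the fingertips stand 17 mm ahead of it and the grasp point (between the pads) lies 2 mm behind it; z points along the fingers, y is the direction in which the jaws open and shut (so a half turn about z gives the same grasp; the last joint's range is limited). The gripper opens to 85 mm and grips with 20 to 120 N. Pads are 22 mm wide; open, the fingers measure 114 mm over their backs; the gripper's body (76 mm by 85 mm) begins 54 mm behind the grasp point. The pads swing forward as they close: fully open they stand 13 mm farther back than shut.
Start: joints at [-1.412, 0.286, 1.577, -0, 1.279, -0.15], TCP at [0.205, -0.643, 0.217] pointing down, gripper open.
Joint ranges: [-2.77, 2.77], [-0.9, 2.22], [0.21, 2.48], [-1.53, 4.67], [0.24, 2.81], [-2.84, 2.84]. Speed limits (rad/s): [2.79, 2.79, 3.14, 3.14, 3.14, 3.14].

INTERFACE

Orientations are given as a unit quaternion [x, y, z, w].
In Python, from plant import ctrl gives the robot as it stands.
- The arm moves only by the tool carry_out, never from a script. Its argument "commands" is a list of rows, each an object with "delta_pos": the shift along the tool's x, y, z in m, a list of three; "delta_rot": the turn, a rotation vector about the tool's x, y, z in rad, a list of three; "claw": the opening in per cent of the stroke, from 0 (shut) to 100 (fully open). A call has 1 to 8 rows; each row is the pose to reach, as a shift and turn from the pose measured when the call began, along the tool's axes at that moment; what a row does not reach only later rows make up. A row lasts 1/12 s, in which the tool goes at most 41.7 mm and 7.16 degrees, less where a joint would pass 70% of its speed; a pose out of reach is approached as far as the arm can. A call with a gripper value outside its range is refused whole. The fingers move at their own pace and stop on an object; "force" is the grip in N (left out, the last holds). Time passes only in rows, so rows that repeat a pose let the fingers close. It gives the time, the measured TCP pose, the force and the opening at its end, in the units of the state.
- ctrl.get_state(): the state, without advancing time (a new reading comes with each control period).
- ctrl.read_camera(name): name is "scene" or "top" or "wrist"; returns (picture, depth): 384x512x3 uint8, red, green, blue; 384x512 float32, m along the optical axis (not along the pixel's ray), 0 where there is no reading.
- ctrl.camera_info(name): a dict with "fx", "fy", "cx", "cy" (pixels), "k1" (the pictures are not rectified: a ray, as slopes to the right and down, at radius r is drawn at 1 + k1 r^2 times it, then the intrinsics apply), "rvec" (rotation vector, rad) and "tvec" (3), from world to camera coordinates, as OpenCV has them; the wrist camera has in their place "mount" (4x4, takes a point from camera to tool coordinates, whose origin is the TCP and whose axes are the flange's). Camera axes: x right, y down, z forward; pixel columns grow to the right and rows downward; lengths in m; the calibration is good to about 2 mm. A picture is of the moment at which its call begins: read the wrist's pose just before it. camera_info takes no time and is no camera call.
- ctrl.sign_off(): hands the job in, once; it reports no verdict.
The state is a dict: "time": time; "qpos": joint angles; "dq": joint speeds; "joint_efforts": joint torques, N m; "eef_pos": TCP position; "tcp_rot": TCP orientation; "contact_force": force on the tool from outside, world axes, zero at the start; "wrist_torque": the same for the moment, N m; "opening": opening from 0.0 (shut) to 1.0 (fully open).
Only numpy, scipy, OpenCV 4.12 (cv2) and the standard library are available. Lean on these libraries where they do the work, as an engineer would, in place of code of your own. Each camera call takes 0.05 s, during which the arm holds its last target.

## Working session

There is one attempt and no reset: what is moved stays moved. The work goes in short steps, Python scripts to look and compute and a tool call to move; the robot and the scene stay as the last step left them, time stands still between calls to the robot, and variables do not carry over. Pictures are saved under pics/ and viewed, and the job is handed in when it is done.

Besides the shell and the picture viewer there is one more tool, called after "Call:" as name([rows], argument=value, ...), one row to a line, values as JSON. carry_out: Moves the arm, as the interface text tells. Its arguments: {"type":"object","properties":{"commands":{"type":"array"},"force":{"type":"number"}},"required":["commands"]}

```bash
mkdir -p pics; ls; python3 - <<'E'
from plant import ctrl
import cv2, numpy as np
print(ctrl.get_state())
for n in("top","scene"):
    p,d=ctrl.read_camera(n); cv2.imwrite(f"pics/{n}0.png",p[:,:,::-1]); np.save(f"pics/{n}0.npy",d)
    print(n,ctrl.camera_info(n))
print(ctrl.camera_info("wrist"))
E
```

```text
pics
{'time': 0.0, 'qpos': array([-1.41198723e+00,  2.87203993e-01,  1.57819035e+00, -9.94019004e-06,
        1.27859698e+00, -1.49985372e-01]), 'dq': array([ 0.00108111, -0.00038095,  0.00225185,  0.00102326, -0.00058962,
       -0.00053699]), 'joint_efforts': array([ 8.69789219e-04, -4.05976975e+01, -2.92626143e+01, -1.30719081e-04,
        5.72855279e-03,  2.35936049e-06]), 'eef_pos': array([ 0.20506314, -0.64236534,  0.21531444]), 'tcp_rot': array([ 9.88103474e-01,  1.53785843e-01, -1.00489402e-05, -1.19930125e-03]), 'contact_force': array([ 0.66621164, -0.40838519,  0.68373033]), 'wrist_torque': array([-0.00805336, -0.01687817, -0.01834247]), 'opening': 0.9990685193464394}
top {'fx': 370.82158189460444, 'fy': 370.82158189460444, 'cx': 252.53434162606948, 'cy': 191.312415204247, 'k1': -0.033076082581722344, 'rvec': array([ 2.17968768, -2.0417132 ,  0.21598975]), 'tvec': array([-8.72684757e-04,  5.48250034e-01,  1.12013892e+00])}
scene {'fx': 380.7110241522816, 'fy': 380.7110241522816, 'cx': 257.7723168486926, 'cy': 189.71701865661623, 'k1': 0.0006193556592397565, 'rvec': array([ 1.30157562,  2.39887267, -0.79896294]), 'tvec': array([ 0.26649688, -0.32112881,  1.64380707])}
{'fx': 332.73482027518503, 'fy': 332.73482027518503, 'cx': 252.8629757327997, 'cy': 186.2080894793155, 'k1': -0.005916558486869737, 'mount': array([[-1.91264160e-04, -9.60528215e-01, -2.78182513e-01,
         7.14004769e-02],
       [ 9.99999950e-01, -2.53241199e-04,  1.86859937e-04,
        -1.93581845e-05],
       [-2.49931515e-04, -2.78182464e-01,  9.60528216e-01,
        -1.57671897e-01],
       [ 0.00000000e+00,  0.00000000e+00,  0.00000000e+00,
         1.00000000e+00]])}
```

View pics/top0.png

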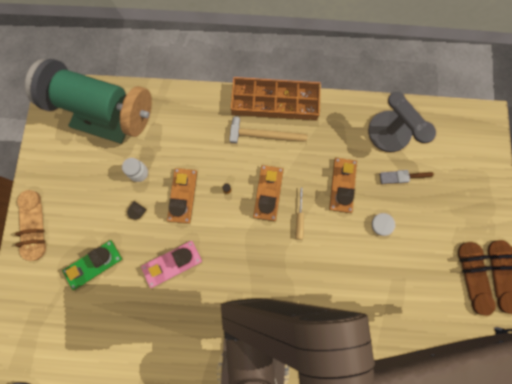

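View pics/scene0.png

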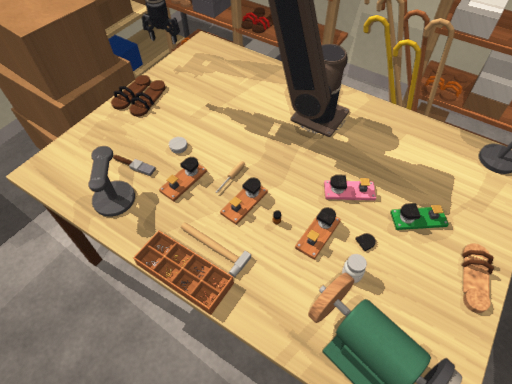

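The top picture shows the three wooden stands near (181,195), (268,193) and (343,185), with tags on the far side. Green and pink look-alikes sit nearer the robot. Next I enlarge the stands.

```bash
cat > h.py <<'E'
import numpy as np, cv2
from plant import ctrl
def ray(info,u,v):
    K=np.array([[info['fx'],0,info['cx']],[0,info['fy'],info['cy']],[0,0,1]])
    p=cv2.undistortPoints(np.array([[[u,v]]],float),K,np.array([info['k1'],0,0,0,0]))[0,0]
    return np.array([p[0],p[1],1.])
def world_z(name,u,v,z):
    i=ctrl.camera_info(name);R,_=cv2.Rodrigues(i['rvec']);r=R.T@ray(i,u,v);c=-R.T@i['tvec']
    return c+r*(z-c[2])/r[2]
def world_d(name,u,v,d):
    i=ctrl.camera_info(name);R,_=cv2.Rodrigues(i['rvec']);return R.T@(ray(i,u,v)*d-i['tvec'])
E
python3 - <<'E'
import cv2
p=cv2.imread("pics/top0.png")[145:235,150:370]
p=cv2.resize(p,None,fx=3.6,fy=3.6,interpolation=cv2.INTER_CUBIC)
for k in range(0,220,20):
    cv2.putText(p,str(150+k),(int(k*3.6),10),0,.35,(255,255,255)); cv2.line(p,(int(k*3.6),0),(int(k*3.6),330),(200,200,200),1)
for k in range(5,90,10):
    cv2.putText(p,str(145+k),(0,int(k*3.6)),0,.35,(0,0,255)); cv2.line(p,(0,int(k*3.6)),(800,int(k*3.6)),(200,200,200),1)
cv2.imwrite("pics/crop0.png",p)
E
```

```text
(no output)
```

View pics/crop0.png

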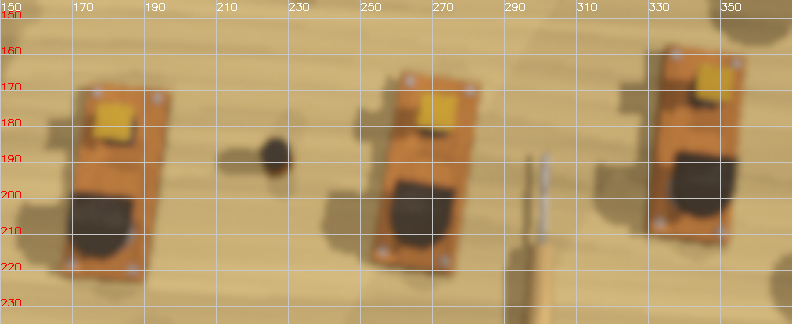

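```bash
python3 - <<'E'
from h import *
d=np.load("pics/top0.npy"); im=cv2.imread("pics/top0.png")
hsv=cv2.cvtColor(im,cv2.COLOR_BGR2HSV)
for n,x0,x1 in(("L",164,198),("M",252,285),("R",328,360)):
    out={}
    for k,y0,y1,z in(("tag",155,187,.062),("cush",185,220,.066)):
        W=np.zeros((384,512),bool);W[y0:y1,x0:x1]=1
        # depth-based: world height
        pts=[]
        for v in range(y0,y1):
            for u in range(x0,x1):
                if d[v,u]>0:
                    w=world_d("top",u,v,d[v,u])
                    if z-.008<w[2]<z+.01: pts.append((u,v,*w))
        pts=np.array(pts)
        uv=(pts[:,:2].max(0)+pts[:,:2].min(0))/2
        out[k]=world_z("top",*uv,z)
        print(n,k,len(pts),pts[:,:2].min(0),pts[:,:2].max(0),"mean",pts.mean(0).round(3),"z-plane",out[k].round(4), "medz",np.median(pts[:,4]).round(4))
    v=out["tag"]-out["cush"];print(n,"dist",np.hypot(v[0],v[1]),"yaw",np.arctan2(v[1],v[0]))
for n,c in {"L":[(176,169.5),(194,171),(169,217),(186.5,219)],"M":[(263,167),(280,169.5),(255.5,214),(273,216.5)],"R":[(334,159.5),(351.5,162),(329.5,206.5),(347,209.5)]}.items():
    w=np.array([world_z("top",a,b,.018) for a,b in c]);print(n,w.mean(0).round(4),np.round(w[:2].mean(0)-w[2:].mean(0),4),)
    e=w[:2].mean(0)-w[2:].mean(0);print(np.arctan2(e[1],e[0]))
E
```

```text
L tag 99 [176. 174.] [186. 183.] mean [1.81040e+02 1.78404e+02 5.73000e-01 2.65000e-01 6.10000e-02] z-plane [0.5726 0.2648 0.062 ] medz 0.0612
L cush 287 [168. 198.] [186. 216.] mean [1.76655e+02 2.06613e+02 4.81000e-01 2.68000e-01 6.60000e-02] z-plane [0.4798 0.2669 0.066 ] medz 0.0656
L dist 0.09289954834850386 yaw -0.022642671416711353Traceback (most recent call last):
  File "<stdin>", line 13, in <module>
  File "h.py", line 11, in world_d
    i=ctrl.camera_info(name);R,_=cv2.Rodrigues(i['rvec']);return R.T@(ray(i,u,v)*d-i['tvec'])
ValueError: time passes only in moves, steps and waits
```

```bash
cat > h.py <<'E'
import numpy as np, cv2, functools
from plant import ctrl
info=functools.lru_cache(None)(lambda n: ctrl.camera_info(n))
def rays(i,uv):
    K=np.array([[i['fx'],0,i['cx']],[0,i['fy'],i['cy']],[0,0,1]])
    p=cv2.undistortPoints(np.array(uv,float).reshape(-1,1,2),K,np.array([i['k1'],0,0,0,0]))[:,0]
    return np.c_[p,np.ones(len(p))]
def world_z(n,uv,z):
    i=info(n);R,_=cv2.Rodrigues(i['rvec']);r=rays(i,uv)@R;c=-R.T@i['tvec']
    return c+r*((z-c[2])/r[:,2])[:,None]
def world_d(n,uv,d):
    i=info(n);R,_=cv2.Rodrigues(i['rvec']);return (rays(i,uv)*np.ravel(d)[:,None]-i['tvec'])@R
E
python3 - <<'E'
from h import *
d=np.load("pics/top0.npy")
for n,x0,x1,ym in(("L",164,198,187),("M",252,285,185),("R",328,360,179)):
    out={}
    for k,y0,y1,z in(("tag",155,ym,.062),("cush",ym,220,.066)):
        uv=np.array([(u,v) for v in range(y0,y1) for u in range(x0,x1) if d[v,u]>0])
        w=world_d("top",uv,d[uv[:,1],uv[:,0]]); m=abs(w[:,2]-z)<.009
        uv=uv[m];w=w[m]
        c=(uv.max(0)+uv.min(0))/2
        out[k]=world_z("top",[c],z)[0]; me=w.mean(0)
        print(n,k,len(uv),uv.min(0),uv.max(0),"mean",me.round(4),"mid",out[k].round(4))
        out[k]=me
    v=out["tag"]-out["cush"];print(n,"dist",np.hypot(v[0],v[1]),"yaw",np.arctan2(v[1],v[0]))
for n,c in {"L":[(176,169.5),(194,171),(169,217),(186.5,219)],"M":[(263,167),(280,169.5),(255.5,214),(273,216.5)],"R":[(334,159.5),(351.5,162),(329.5,206.5),(347,209.5)]}.items():
    w=world_z("top",c,.018)
    e=w[:2].mean(0)-w[2:].mean(0);print(n,w.mean(0).round(4),e.round(4),np.arctan2(e[1],e[0]))
    c=w.mean(0);e=e/np.linalg.norm(e);print("  cush",(c-.045*e).round(4)," tag",(c+.045*e).round(4))
E
```

```text
L tag 99 [176 174] [186 183] mean [0.5731 0.2648 0.0613] mid [0.5726 0.2648 0.062 ]
L cush 290 [168 198] [186 216] mean [0.481  0.2679 0.0656] mid [0.4798 0.2669 0.066 ]
L dist 0.09220528139997564 yaw -0.03326334394085172
M tag 95 [266 171] [276 181] mean [ 0.6007 -0.0202  0.0631] mid [ 0.5997 -0.0206  0.062 ]
M cush 280 [258 195] [276 213] mean [ 0.5089 -0.0113  0.0659] mid [ 0.5077 -0.0129  0.066 ]
M dist 0.09221451686837898 yaw -0.0972930002925701
R tag 97 [343 163] [353 173] mean [ 0.6432 -0.2662  0.062 ] mid [ 0.6425 -0.2662  0.062 ]
R cush 284 [337 187] [354 205] mean [ 0.5509 -0.2578  0.0663] mid [ 0.5494 -0.2583  0.066 ]
R dist 0.09264716583414692 yaw -0.09070685276876413
L [0.5316 0.2673 0.018 ] [ 0.1604 -0.0072  0.    ] -0.044578152815753835
  cush [0.4866 0.2693 0.018 ]  tag [0.5765 0.2653 0.018 ]
M [ 0.5581 -0.0151  0.018 ] [ 0.1588 -0.0149  0.    ] -0.09329353277140653
  cush [ 0.5133 -0.0109  0.018 ]  tag [ 0.6029 -0.0193  0.018 ]
R [ 0.5988 -0.2532  0.018 ] [ 0.1613 -0.0124  0.    ] -0.07644710263179272
  cush [ 0.5539 -0.2498  0.018 ]  tag [ 0.6437 -0.2567  0.018 ]
```

```bash
cat >> h.py <<'E'
from scipy.spatial.transform import Rotation as Ro
def goto(x,y,z,yaw):
    s=ctrl.get_state();R=Ro.from_quat(s['tcp_rot'])
    T=Ro.from_quat([np.cos(yaw/2),np.sin(yaw/2),0,0])
    print("t",round(s['time'],2),"pos",s['eef_pos'].round(4),"F",s['contact_force'].round(2),"q",s['qpos'].round(2),"open",round(s['opening'],3))
    print("dpos",R.inv().apply(np.array([x,y,z])-s['eef_pos']).round(4),"drot",(R.inv()*T).as_rotvec().round(4))
E
python3 -c "
from h import *
goto(.5,-.3,.2,-.05)"
```

```text
t 0.1 pos [ 0.2051 -0.6424  0.2155] F [ 0.82 -0.06 -0.23] q [-1.41  0.29  1.58  0.    1.28 -0.15] open 0.999
dpos [ 0.385  -0.2366  0.0161] drot [-0.0022  0.      0.3587]
```

Call:
carry_out([
  {"delta_pos":[0.385,-0.237,0.015],"delta_rot":[-0.002,0,0.359],"claw":0},
  {"delta_pos":[0.385,-0.237,0.015],"delta_rot":[-0.002,0,0.359],"claw":0},
  {"delta_pos":[0.385,-0.237,0.015],"delta_rot":[-0.002,0,0.359],"claw":0},
  {"delta_pos":[0.385,-0.237,0.015],"delta_rot":[-0.002,0,0.359],"claw":0},
  {"delta_pos":[0.385,-0.237,0.015],"delta_rot":[-0.002,0,0.359],"claw":0},
  {"delta_pos":[0.385,-0.237,0.015],"delta_rot":[-0.002,0,0.359],"claw":0},
  {"delta_pos":[0.385,-0.237,0.015],"delta_rot":[-0.002,0,0.359],"claw":0},
  {"delta_pos":[0.385,-0.237,0.015],"delta_rot":[-0.002,0,0.359],"claw":0},
], force=40)

```text
time: 0.77
eef_pos: [0.4228, -0.3882, 0.2047]
tcp_rot: [1.0, -0.025, -0.0, -0.0]
contact_force: [1.4, -1.0, -0.1]
opening: -0.001
```

```bash
python3 -c "
from h import *
goto(.5,-.0,.2,-.05)"
```

```text
t 0.77 pos [ 0.4228 -0.3882  0.2047] F [ 1.35 -0.95 -0.12] q [-0.92  0.08  1.84  0.    1.23  0.7 ] open -0.001
dpos [ 0.0575 -0.3916  0.0049] drot [-0.0007  0.0005 -0.0005]
```

Call:
carry_out([
  {"delta_pos":[0.057,-0.39,0.005],"delta_rot":[0,0,0],"claw":0},
  {"delta_pos":[0.057,-0.39,0.005],"delta_rot":[0,0,0],"claw":0},
  {"delta_pos":[0.057,-0.39,0.005],"delta_rot":[0,0,0],"claw":0},
  {"delta_pos":[0.057,-0.39,0.005],"delta_rot":[0,0,0],"claw":0},
  {"delta_pos":[0.057,-0.39,0.005],"delta_rot":[0,0,0],"claw":0},
  {"delta_pos":[0.057,-0.39,0.005],"delta_rot":[0,0,0],"claw":0},
  {"delta_pos":[0.057,-0.39,0.005],"delta_rot":[0,0,0],"claw":0},
  {"delta_pos":[0.057,-0.39,0.005],"delta_rot":[0,0,0],"claw":0},
])

```text
time: 1.43
eef_pos: [0.4868, -0.0612, 0.2005]
tcp_rot: [1.0, -0.025, -0.0, -0.0]
contact_force: [0.6, -1.3, 0.9]
opening: -0.0
```

```bash
python3 -c "
from h import *
goto(.482,.268,.15,-.04)"
```

```text
t 1.43 pos [ 0.4868 -0.0612  0.2005] F [ 0.6  -1.29  0.94] q [-0.33 -0.11  2.04  0.    1.22  1.29] open -0.0
dpos [-0.0215 -0.3285  0.0508] drot [-0.0008  0.0007 -0.0108]
```

Call:
carry_out([
  {"delta_pos":[-0.021,-0.328,0.05],"delta_rot":[0,0,-0.011],"claw":0},
  {"delta_pos":[-0.021,-0.328,0.05],"delta_rot":[0,0,-0.011],"claw":0},
  {"delta_pos":[-0.021,-0.328,0.05],"delta_rot":[0,0,-0.011],"claw":0},
  {"delta_pos":[-0.021,-0.328,0.05],"delta_rot":[0,0,-0.011],"claw":0},
  {"delta_pos":[-0.021,-0.328,0.05],"delta_rot":[0,0,-0.011],"claw":0},
  {"delta_pos":[-0.021,-0.328,0.05],"delta_rot":[0,0,-0.011],"claw":0},
  {"delta_pos":[-0.021,-0.328,0.05],"delta_rot":[0,0,-0.011],"claw":0},
  {"delta_pos":[-0.021,-0.328,0.05],"delta_rot":[0,0,-0.011],"claw":0},
])

```text
time: 2.1
eef_pos: [0.4816, 0.2683, 0.1503]
tcp_rot: [1.0, -0.02, -0.001, -0.0]
contact_force: [1.3, 1.0, 0.6]
opening: -0.002
```

```bash
python3 -c "
from h import *
goto(.482,.268,.09,-.04)
p,d=ctrl.read_camera('wrist');cv2.imwrite('pics/w1.png',p[:,:,::-1]);np.save('pics/w1.npy',d)
p,d=ctrl.read_camera('top');cv2.imwrite('pics/t1.png',cv2.resize(p[130:250,130:390,::-1],None,fx=3,fy=3,interpolation=2))
goto(.482,.268,.09,-.04)"
```

```text
t 2.1 pos [0.4816 0.2683 0.1503] F [1.26 0.97 0.6 ] q [0.32 0.08 1.94 0.   1.12 1.93] open -0.002
dpos [0.0005 0.0003 0.0603] drot [-0.0006  0.0011  0.0005]
t 2.2 pos [0.4804 0.2708 0.1492] F [-0.05  0.86  0.21] q [0.33 0.08 1.94 0.   1.12 1.93] open 0.002
dpos [0.0019 0.0028 0.0592] drot [-0.0014  0.0036  0.0066]
```

View pics/w1.png

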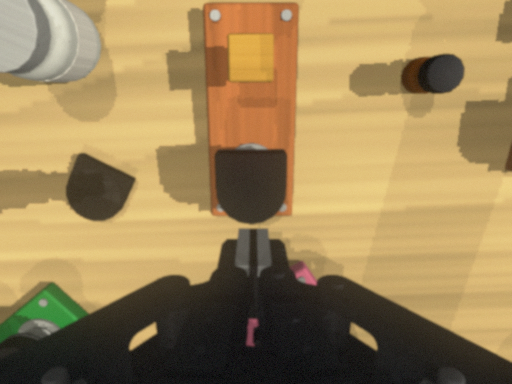

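```bash
cat >> h.py <<'E'
def wrist_world(uv,d,s):
    i=info("wrist");P=rays(i,uv)*np.ravel(d)[:,None];M=np.array(i["mount"])
    return Ro.from_quat(s['tcp_rot']).apply(P@M[:3,:3].T+M[:3,3])+s['eef_pos']
E
python3 - <<'E'
from h import *
s={'tcp_rot':ctrl.get_state()['tcp_rot'],'eef_pos':np.array([.4816,.2683,.1503])}
d=np.load('pics/w1.npy')
for nm,(u0,u1,v0,v1),z in(("tag",(215,290,20,95),.062),("cush",(205,300,140,228),.066)):
    uv=np.array([(u,v) for v in range(v0,v1) for u in range(u0,u1)])
    w=wrist_world(uv,d[uv[:,1],uv[:,0]],s);m=abs(w[:,2]-z)<.006
    uv=uv[m];w=w[m];print(nm,uv.min(0),uv.max(0),w.mean(0).round(4),w.min(0).round(4),w.max(0).round(4),"midbox",((w.min(0)+w.max(0))/2).round(4))
E
```

```text
tag [227  33] [273  81] [0.5746 0.2677 0.062 ] [0.5582 0.2513 0.058 ] [0.5906 0.2839 0.0646] midbox [0.5744 0.2676 0.0613]
cush [214 152] [286 224] [0.484  0.2706 0.0664] [0.4515 0.2432 0.06  ] [0.509  0.2975 0.0691] midbox [0.4802 0.2704 0.0646]
```

Call:
carry_out([
  {"delta_pos":[0.002,0.001,0.03],"delta_rot":[0,0,0.007],"claw":0},
  {"delta_pos":[0.002,0.001,0.058],"delta_rot":[0,0,0.007],"claw":0},
  {"delta_pos":[0.002,0.001,0.058],"delta_rot":[0,0,0.007],"claw":0},
  {"delta_pos":[0.002,0.001,0.058],"delta_rot":[0,0,0.007],"claw":0},
])

```text
time: 2.53
eef_pos: [0.4805, 0.2688, 0.0894]
tcp_rot: [1.0, -0.02, -0.004, 0.0]
contact_force: [0.2, -0.3, 0.5]
opening: -0.001
```

```bash
cat >> h.py <<'E'
def avg(n=8):
    L=[];P=[]
    for k in range(n):
        pic=ctrl.read_camera("wrist"); s=ctrl.get_state();L.append(s['contact_force']);P.append(s['eef_pos'])
    L=np.array(L)
    print("t",round(s['time'],2),"F",L.mean(0).round(2),"std",L.std(0).round(2),"pos",np.mean(P,0).round(4),P[-1].round(4))
    return pic
E
python3 -c "
from h import *
p,d=avg(8);cv2.imwrite('pics/w2.png',p[:,:,::-1])
goto(.483,.270,.073,-.04)"
```

```text
t 2.93 F [0.23 0.04 0.14] std [0.57 0.46 0.29] pos [0.4833 0.2698 0.0929] [0.4829 0.2698 0.0925]
t 2.93 pos [0.4829 0.2698 0.0925] F [0.34 0.19 0.01] q [0.32 0.16 1.97 0.   1.01 1.93] open 0.002
dpos [ 0.0001 -0.0001  0.0195] drot [-0.0021  0.0016 -0.0008]
```

View pics/w2.png

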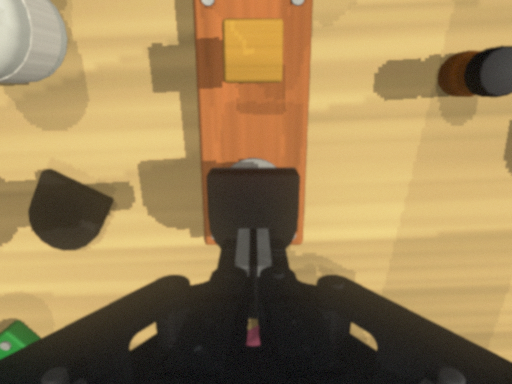

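Call:
carry_out([
  {"delta_pos":[0,0,0.009],"delta_rot":[0,0,0],"claw":0},
  {"delta_pos":[0,0,0.013],"delta_rot":[0,0,0],"claw":0},
  {"delta_pos":[0,0,0.017],"delta_rot":[0,0,0],"claw":0},
  {"delta_pos":[0,0,0.019],"delta_rot":[0,0,0],"claw":0},
  {"delta_pos":[0,0,0.019],"delta_rot":[0,0,0],"claw":0},
  {"delta_pos":[0,0,0.019],"delta_rot":[0,0,0],"claw":0},
])

```text
time: 3.43
eef_pos: [0.4827, 0.2698, 0.0731]
tcp_rot: [1.0, -0.02, -0.001, -0.001]
contact_force: [0.7, -0.1, -0.0]
opening: -0.0
```

```bash
python3 -c "
from h import *
p,d=avg(8);cv2.imwrite('pics/w3.png',p[:,:,::-1])
goto(.483,.270,.15,-.04)"
```

```text
t 3.83 F [ 0.1  -0.16  0.02] std [0.37 0.52 0.63] pos [0.4831 0.27   0.0736] [0.483  0.2699 0.0737]
t 3.83 pos [0.483  0.2699 0.0737] F [-0.33  0.25 -0.37] q [0.33 0.19 1.98 0.   0.98 1.93] open -0.0
dpos [-0.0001 -0.0002 -0.0763] drot [-0.0023  0.0012 -0.0008]
```

View pics/w3.png

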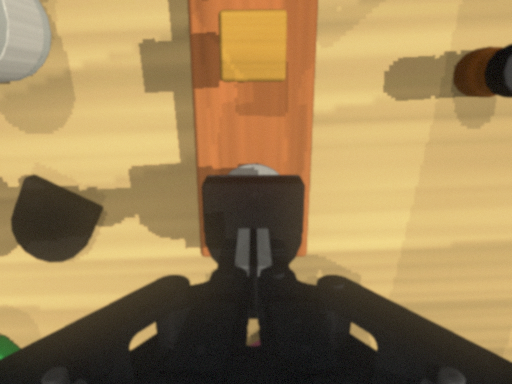

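```bash
python3 - <<'E'
from h import *
s=ctrl.get_state();p,d=ctrl.read_camera("wrist")
uv=np.array([[210,185],[225,195],[290,190],[252,190],[245,260],[262,260],[245,235],[262,240],[252,50]])
print(np.c_[uv,wrist_world(uv,d[uv[:,1],uv[:,0]],s).round(4)])
print(s['eef_pos'])
p,d=ctrl.read_camera("scene");cv2.imwrite("pics/s3.png",cv2.resize(p[170:290,240:400,::-1],None,fx=5,fy=5,interpolation=2))
E
```

```text
[[2.100e+02 1.850e+02 5.082e-01 2.913e-01 6.640e-02]
 [2.250e+02 1.950e+02 5.027e-01 2.838e-01 6.730e-02]
 [2.900e+02 1.900e+02 5.039e-01 2.501e-01 6.660e-02]
 [2.520e+02 1.900e+02 5.046e-01 2.698e-01 6.630e-02]
 [2.450e+02 2.600e+02 4.951e-01 2.724e-01 1.224e-01]
 [2.620e+02 2.600e+02 4.944e-01 2.662e-01 1.217e-01]
 [2.450e+02 2.350e+02 4.947e-01 2.730e-01 9.980e-02]
 [2.620e+02 2.400e+02 4.947e-01 2.658e-01 1.054e-01]
 [2.520e+02 5.000e+01 5.724e-01 2.669e-01 6.300e-02]]
[0.48303215 0.26994989 0.07365468]
```

View pics/s3.png

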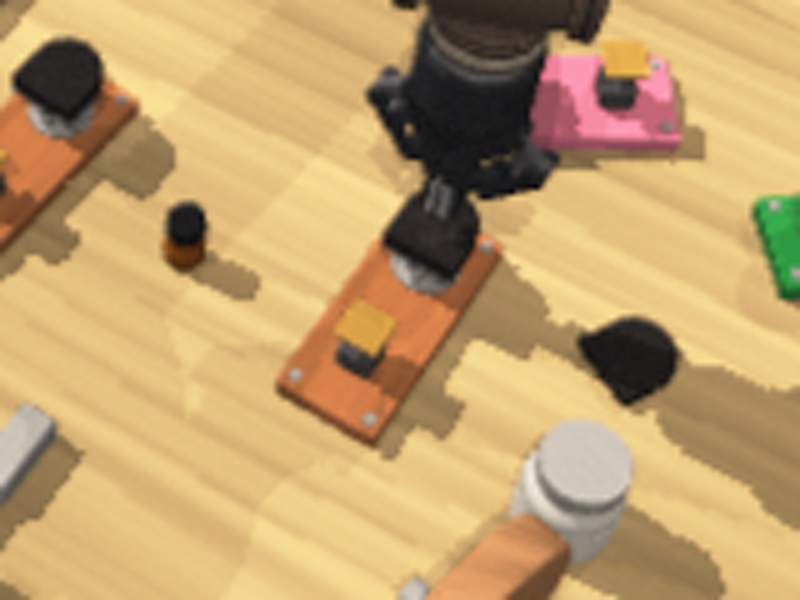

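```bash
python3 - <<'E'
from h import *
s=ctrl.get_state();p,d=ctrl.read_camera("wrist")
uv=np.array([[245,v] for v in range(222,242,2)])
print(np.c_[uv,wrist_world(uv,d[uv[:,1],uv[:,0]],s).round(4)])
E
```

```text
[[2.450e+02 2.220e+02 4.868e-01 2.742e-01 6.600e-02]
 [2.450e+02 2.240e+02 4.860e-01 2.742e-01 6.700e-02]
 [2.450e+02 2.260e+02 4.845e-01 2.743e-01 6.620e-02]
 [2.450e+02 2.280e+02 4.832e-01 2.744e-01 6.590e-02]
 [2.450e+02 2.300e+02 4.946e-01 2.731e-01 9.450e-02]
 [2.450e+02 2.320e+02 4.944e-01 2.731e-01 9.630e-02]
 [2.450e+02 2.340e+02 4.940e-01 2.731e-01 9.740e-02]
 [2.450e+02 2.360e+02 4.950e-01 2.729e-01 1.017e-01]
 [2.450e+02 2.380e+02 4.942e-01 2.730e-01 1.020e-01]
 [2.450e+02 2.400e+02 4.948e-01 2.729e-01 1.052e-01]]
```

Call:
carry_out([
  {"delta_pos":[0,0,0.004],"delta_rot":[0,0,0],"claw":0},
  {"delta_pos":[0,0,0.008],"delta_rot":[0,0,0],"claw":0},
  {"delta_pos":[0,0,0.008],"delta_rot":[0,0,0],"claw":0},
  {"delta_pos":[0,0,0.008],"delta_rot":[0,0,0],"claw":0},
])

```text
time: 4.32
eef_pos: [0.4825, 0.2698, 0.0649]
tcp_rot: [1.0, -0.02, -0.001, -0.001]
contact_force: [0.7, 0.8, -0.2]
opening: -0.001
```

```bash
python3 -c "
from h import *
p,d=avg(6);cv2.imwrite('pics/w4.png',p[:,:,::-1])
s=ctrl.get_state()
uv=np.array([[225,195],[290,200]]+[[245,v] for v in range(222,242,2)])
print(np.c_[uv,wrist_world(uv,d[uv[:,1],uv[:,0]],s).round(4)])
"
```

```text
t 4.62 F [-0.24  0.05 -0.21] std [0.32 0.4  0.35] pos [0.483  0.27   0.0655] [0.4831 0.27   0.0657]
[[2.250e+02 1.950e+02 5.052e-01 2.830e-01 6.720e-02]
 [2.900e+02 2.000e+02 5.012e-01 2.511e-01 6.690e-02]
 [2.450e+02 2.220e+02 4.903e-01 2.739e-01 6.650e-02]
 [2.450e+02 2.240e+02 4.892e-01 2.740e-01 6.650e-02]
 [2.450e+02 2.260e+02 4.885e-01 2.740e-01 6.750e-02]
 [2.450e+02 2.280e+02 4.871e-01 2.741e-01 6.670e-02]
 [2.450e+02 2.300e+02 4.949e-01 2.732e-01 8.710e-02]
 [2.450e+02 2.320e+02 4.945e-01 2.732e-01 8.840e-02]
 [2.450e+02 2.340e+02 4.945e-01 2.731e-01 9.040e-02]
 [2.450e+02 2.360e+02 4.948e-01 2.730e-01 9.320e-02]
 [2.450e+02 2.380e+02 4.949e-01 2.730e-01 9.540e-02]
 [2.450e+02 2.400e+02 4.946e-01 2.730e-01 9.660e-02]]
```

Call:
carry_out([
  {"delta_pos":[0,0,0.006],"delta_rot":[0,0,0],"claw":0},
  {"delta_pos":[0,0,0.012],"delta_rot":[0,0,0],"claw":0},
  {"delta_pos":[0,0,0.012],"delta_rot":[0,0,0],"claw":0},
  {"delta_pos":[0,0,0.012],"delta_rot":[0,0,0],"claw":0},
])

```text
time: 4.95
eef_pos: [0.4823, 0.2698, 0.0527]
tcp_rot: [1.0, -0.02, -0.001, -0.001]
contact_force: [0.3, 0.1, -0.2]
opening: -0.002
```

```bash
python3 -c "
from h import *
p,d=avg(6);cv2.imwrite('pics/w4.png',p[:,:,::-1])
s=ctrl.get_state()
uv=np.array([[225,195],[290,200]]+[[245,v] for v in range(222,242,2)])
print(np.c_[uv,wrist_world(uv,d[uv[:,1],uv[:,0]],s).round(4)])
"
```

```text
t 5.25 F [-0.08 -0.17 -0.09] std [0.56 0.29 0.47] pos [0.4831 0.27   0.0537] [0.4832 0.2701 0.0539]
[[2.250e+02 1.950e+02 5.085e-01 2.821e-01 6.530e-02]
 [2.900e+02 2.000e+02 5.054e-01 2.523e-01 6.670e-02]
 [2.450e+02 2.220e+02 4.955e-01 2.734e-01 6.690e-02]
 [2.450e+02 2.240e+02 4.943e-01 2.735e-01 6.660e-02]
 [2.450e+02 2.260e+02 4.935e-01 2.735e-01 6.700e-02]
 [2.450e+02 2.280e+02 4.919e-01 2.736e-01 6.570e-02]
 [2.450e+02 2.300e+02 4.948e-01 2.733e-01 7.470e-02]
 [2.450e+02 2.320e+02 4.946e-01 2.732e-01 7.650e-02]
 [2.450e+02 2.340e+02 4.948e-01 2.732e-01 7.890e-02]
 [2.450e+02 2.360e+02 4.952e-01 2.731e-01 8.190e-02]
 [2.450e+02 2.380e+02 4.951e-01 2.730e-01 8.370e-02]
 [2.450e+02 2.400e+02 4.947e-01 2.730e-01 8.470e-02]]
```

View pics/w4.png

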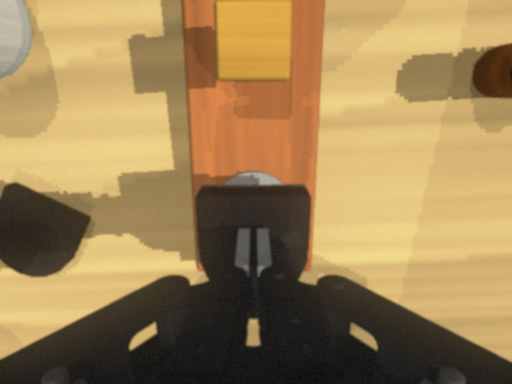

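Call:
carry_out([
  {"delta_pos":[0,0,0.004],"delta_rot":[0,0,0],"claw":0},
  {"delta_pos":[0,0,0.007],"delta_rot":[0,0,0],"claw":0},
  {"delta_pos":[0,0,0.01],"delta_rot":[0,0,0],"claw":0},
  {"delta_pos":[0,0,0.012],"delta_rot":[0,0,0],"claw":0},
  {"delta_pos":[0,0,0.012],"delta_rot":[0,0,0],"claw":0},
])

```text
time: 5.67
eef_pos: [0.484, 0.2703, 0.0422]
tcp_rot: [1.0, -0.02, 0.0, -0.002]
contact_force: [1.5, 1.0, 3.3]
opening: 0.0
```

```bash
cat >> h.py <<'E'
def chk(n=8,name=None):
    p,d=avg(n); s=ctrl.get_state()
    if name: cv2.imwrite(f'pics/{name}.png',p[:,:,::-1])
    g=[(u,v) for u in (215,222,230,275,285,292) for v in (198,204,210,216)]
    w=wrist_world(g,d[[b for a,b in g],[a for a,b in g]],s)
    print("cushion z med",np.median(w[:,2]).round(4),w[:,2].round(3))
    for v in range(222,250):
        w=wrist_world([(245,v)],d[v,245],s)[0]
        if w[2]>np.median(0)+.04 and d[v-1,245]-d[v,245]>.004: print("tip row",v,w.round(4)); break
E
python3 -c "
from h import *
chk(8,'w5')"
```

```text
t 6.07 F [1.94 0.51 3.57] std [0.61 0.4  0.34] pos [0.4839 0.2703 0.0425] [0.4839 0.2703 0.0424]
cushion z med 0.0571 [0.057 0.057 0.057 0.057 0.057 0.057 0.058 0.057 0.056 0.057 0.058 0.057
 0.056 0.057 0.057 0.057 0.057 0.057 0.058 0.058 0.056 0.057 0.058 0.058]
tip row 229 [0.4956 0.2735 0.0623]
```

View pics/w5.png

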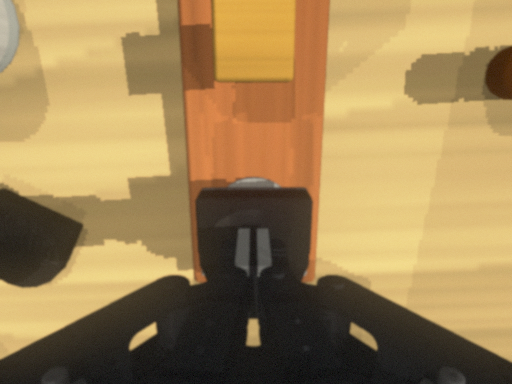

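```bash
python3 - <<'E'
from h import *
p,d=ctrl.read_camera("scene");cv2.imwrite("pics/s5.png",cv2.resize(p[180:260,280:380,::-1],None,fx=7,fy=7,interpolation=2))
s=ctrl.get_state();p,d=ctrl.read_camera("wrist")
for v in (215,220,224,226,227,228,229,230,231,233,236):
    print(v,[tuple(wrist_world([(u,v)],d[v,u],s)[0][[0,2]].round(3)) for u in (225,234,240,245,252,262,275)])
E
```

```text
215 [(np.float64(0.501), np.float64(0.058)), (np.float64(0.5), np.float64(0.057)), (np.float64(0.501), np.float64(0.059)), (np.float64(0.5), np.float64(0.058)), (np.float64(0.5), np.float64(0.057)), (np.float64(0.5), np.float64(0.058)), (np.float64(0.499), np.float64(0.055))]
220 [(np.float64(0.498), np.float64(0.058)), (np.float64(0.498), np.float64(0.058)), (np.float64(0.498), np.float64(0.057)), (np.float64(0.498), np.float64(0.057)), (np.float64(0.498), np.float64(0.057)), (np.float64(0.497), np.float64(0.056)), (np.float64(0.497), np.float64(0.058))]
224 [(np.float64(0.496), np.float64(0.057)), (np.float64(0.496), np.float64(0.058)), (np.float64(0.496), np.float64(0.057)), (np.float64(0.496), np.float64(0.058)), (np.float64(0.496), np.float64(0.059)), (np.float64(0.496), np.float64(0.058)), (np.float64(0.496), np.float64(0.058))]
226 [(np.float64(0.495), np.float64(0.057)), (np.float64(0.495), np.float64(0.057)), (np.float64(0.495), np.float64(0.057)), (np.float64(0.495), np.float64(0.058)), (np.float64(0.495), np.float64(0.057)), (np.float64(0.495), np.float64(0.058)), (np.floa
[... 1321 characters left out ...]
loat64(0.064)), (np.float64(0.496), np.float64(0.065)), (np.float64(0.496), np.float64(0.066)), (np.float64(0.492), np.float64(0.057))]
233 [(np.float64(0.492), np.float64(0.057)), (np.float64(0.491), np.float64(0.057)), (np.float64(0.495), np.float64(0.066)), (np.float64(0.495), np.float64(0.066)), (np.float64(0.495), np.float64(0.066)), (np.float64(0.495), np.float64(0.066)), (np.float64(0.491), np.float64(0.058))]
236 [(np.float64(0.49), np.float64(0.058)), (np.float64(0.49), np.float64(0.057)), (np.float64(0.496), np.float64(0.07)), (np.float64(0.496), np.float64(0.07)), (np.float64(0.496), np.float64(0.07)), (np.float64(0.496), np.float64(0.071)), (np.float64(0.489), np.float64(0.057))]
```

View pics/s5.png

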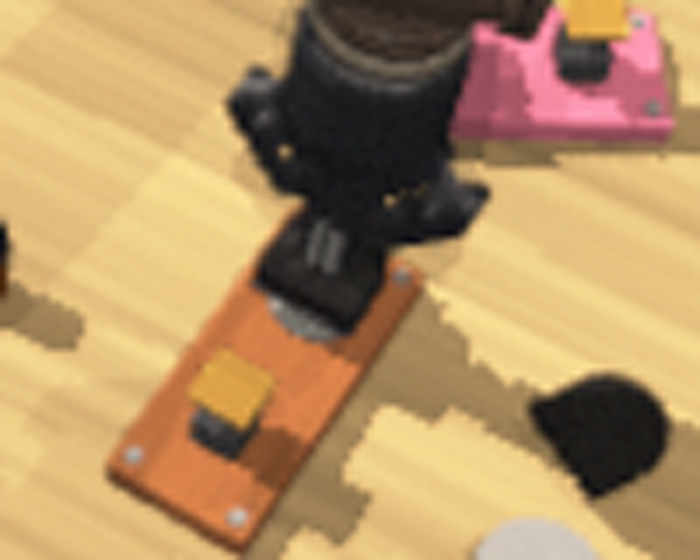

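```bash
python3 - <<'E'
from h import *
F=[];T=[]
for k in range(8):
    p,d=ctrl.read_camera("wrist");s=ctrl.get_state();F.append(s['contact_force']);T.append(s['wrist_torque'])
print(np.mean(F,0),np.mean(T,0),np.std(T,0),s['time'],s['eef_pos'])
uv=np.array([(u,v) for v in range(0,110) for u in range(205,300)])
w=wrist_world(uv,d[uv[:,1],uv[:,0]],s);m=abs(w[:,2]-.062)<.006
print(uv[m].min(0),uv[m].max(0),w[m].mean(0))
E
```

```text
[2.76842204 0.94803953 3.81566841] [ 0.18886543 -0.53111347  0.00656483] [0.02699177 0.03660547 0.02629743] 6.5667 [0.48341783 0.27015024 0.04203184]
[210   0] [294  80] [0.57311532 0.26691762 0.0621566 ]
```

Call:
carry_out([
  {"delta_pos":[0,0,-0.01],"delta_rot":[0,0,0],"claw":0},
  {"delta_pos":[0,0,-0.04],"delta_rot":[0,0,0],"claw":0},
  {"delta_pos":[0,0,-0.08],"delta_rot":[0,0,0],"claw":0},
  {"delta_pos":[0,0,-0.1],"delta_rot":[0,0,0],"claw":0},
  {"delta_pos":[0,0,-0.1],"delta_rot":[0,0,0],"claw":0},
])

```text
time: 6.98
eef_pos: [0.4848, 0.2705, 0.1471]
tcp_rot: [1.0, -0.02, 0.002, -0.002]
contact_force: [0.5, 0.5, 0.3]
opening: 0.001
```

```bash
python3 - <<'E'
from h import *
p,d=avg(3);s=ctrl.get_state();cv2.imwrite('pics/w6.png',p[:,:,::-1])
for nm,(u0,u1,v0,v1),z in(("tag",(215,290,15,95),.062),("cush",(205,300,135,228),.066)):
    uv=np.array([(u,v) for v in range(v0,v1) for u in range(u0,u1)])
    w=wrist_world(uv,d[uv[:,1],uv[:,0]],s);m=abs(w[:,2]-z)<.006
    uv=uv[m];w=w[m];print(nm,uv.min(0),uv.max(0),w.mean(0).round(4),"midbox",((w.min(0)+w.max(0))/2).round(4))
goto(.511,-.0115,.12,-.095)
E
```

```text
t 7.13 F [ 0.08 -0.07 -0.25] std [0.28 0.37 0.14] pos [0.4823 0.2696 0.1421] [0.4814 0.2693 0.1404]
tag [228  32] [275  82] [0.5735 0.2666 0.0605] midbox [0.5733 0.2668 0.06  ]
cush [215 154] [289 227] [0.4834 0.2701 0.0649] midbox [0.4803 0.2697 0.0637]
t 7.13 pos [0.4814 0.2693 0.1404] F [ 0.29  0.44 -0.06] q [0.32 0.09 1.94 0.   1.11 1.93] open 0.004
dpos [0.0411 0.2793 0.0199] drot [-0.0007  0.0049  0.0543]
```

View pics/w6.png

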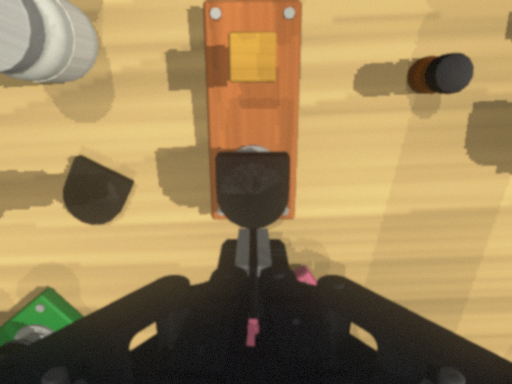

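Call:
carry_out([
  {"delta_pos":[0.041,0.279,0],"delta_rot":[0,0.004,0.054],"claw":0},
  {"delta_pos":[0.041,0.279,0],"delta_rot":[0,0.004,0.054],"claw":0},
  {"delta_pos":[0.041,0.279,0],"delta_rot":[0,0.004,0.054],"claw":0},
  {"delta_pos":[0.041,0.279,0],"delta_rot":[0,0.004,0.054],"claw":0},
  {"delta_pos":[0.041,0.279,0],"delta_rot":[0,0.004,0.054],"claw":0},
  {"delta_pos":[0.041,0.279,0],"delta_rot":[0,0.004,0.054],"claw":0},
  {"delta_pos":[0.041,0.279,0],"delta_rot":[0,0.004,0.054],"claw":0},
  {"delta_pos":[0.041,0.279,0],"delta_rot":[0,0.004,0.054],"claw":0},
])

```text
time: 7.8
eef_pos: [0.5094, -0.0158, 0.1373]
tcp_rot: [0.999, -0.05, -0.003, 0.0]
contact_force: [-0.4, 1.6, 0.0]
opening: -0.001
```

```bash
cat >> h.py <<'E'
def find(name):
    avg(3);s=ctrl.get_state();p,d=ctrl.read_camera("wrist");cv2.imwrite(f'pics/{name}.png',p[:,:,::-1])
    hsv=cv2.cvtColor(p,cv2.COLOR_RGB2HSV)
    for nm,(u0,u1,v0,v1),z in(("tag",(205,310,5,110),.062),("cush",(195,310,130,228),.066)):
        uv=np.array([(u,v) for v in range(v0,v1) for u in range(u0,u1)])
        w=wrist_world(uv,d[uv[:,1],uv[:,0]],s);m=abs(w[:,2]-z)<.006
        uv=uv[m];w=w[m];print(nm,uv.min(0),uv.max(0),w.mean(0).round(4),"midbox",((w.min(0)+w.max(0))/2).round(4))
E
python3 -c "
from h import *
find('w7')
goto(.511,-.0115,.054,-.095)"
```

```text
t 7.95 F [0.45 0.25 0.08] std [0.24 0.05 0.26] pos [ 0.5091 -0.0121  0.1374] [ 0.5092 -0.0109  0.1376]
tag [227  28] [275  80] [ 0.6022 -0.0183  0.0634] midbox [ 0.6021 -0.0182  0.0631]
cush [214 154] [289 227] [ 0.5126 -0.0099  0.0664] midbox [ 0.5099 -0.0106  0.0644]
t 8.0 pos [ 0.5095 -0.0103  0.138 ] F [0.42 0.16 0.53] q [-0.22  0.    2.04  0.    1.1   1.44] open -0.001
dpos [0.0021 0.0012 0.084 ] drot [-0.0016  0.0053  0.0006]
```

View pics/w7.png

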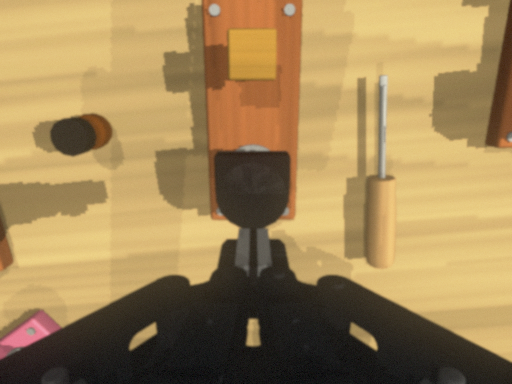

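Call:
carry_out([
  {"delta_pos":[0.002,0,0.04],"delta_rot":[0,0.003,0],"claw":0},
  {"delta_pos":[0.002,0,0.07],"delta_rot":[0,0.003,0],"claw":0},
  {"delta_pos":[0.002,0,0.082],"delta_rot":[0,0.003,0],"claw":0},
  {"delta_pos":[0.002,0,0.082],"delta_rot":[0,0.003,0],"claw":0},
  {"delta_pos":[0.002,0,0.082],"delta_rot":[0,0.003,0],"claw":0},
])

```text
time: 8.42
eef_pos: [0.5107, -0.0093, 0.0558]
tcp_rot: [0.999, -0.046, -0.002, -0.001]
contact_force: [-0.3, -0.1, 0.5]
opening: -0.002
```

```bash
python3 -c "
from h import *
chk(6)
goto(.512,-.0105,.0445,-.095)"
```

```text
t 8.72 F [ 0.43 -0.55  0.42] std [0.55 0.54 0.51] pos [ 0.5124 -0.0103  0.0578] [ 0.5122 -0.0105  0.0576]
cushion z med 0.0662 [0.065 0.067 0.067 0.066 0.065 0.066 0.068 0.065 0.067 0.066 0.066 0.066
 0.067 0.066 0.066 0.067 0.065 0.067 0.066 0.067 0.066 0.066 0.215 0.067]
tip row 229 [ 0.5237 -0.0078  0.077 ]
t 8.72 pos [ 0.5122 -0.0105  0.0576] F [-0.62 -0.17  0.76] q [-0.22  0.12  2.09  0.    0.93  1.44] open 0.001
dpos [-0.0002  0.0001  0.0131] drot [-0.0013 -0.0006  0.0008]
```

Call:
carry_out([
  {"delta_pos":[0,0,0.004],"delta_rot":[0,0,0],"claw":0},
  {"delta_pos":[0,0,0.008],"delta_rot":[0,0,0],"claw":0},
  {"delta_pos":[0,0,0.012],"delta_rot":[0,0,0],"claw":0},
  {"delta_pos":[0,0,0.014],"delta_rot":[0,0,0],"claw":0},
  {"delta_pos":[0,0,0.014],"delta_rot":[0,0,0],"claw":0},
])

```text
time: 9.13
eef_pos: [0.5132, -0.0108, 0.0442]
tcp_rot: [0.999, -0.047, 0.001, -0.0]
contact_force: [0.4, 0.6, 5.8]
opening: -0.001
```

```bash
python3 -c "
from h import *
chk(6,'w8')"
```

```text
t 9.43 F [ 0.52 -0.04  5.5 ] std [0.28 0.45 0.44] pos [ 0.5132 -0.0108  0.0445] [ 0.5132 -0.0107  0.0445]
cushion z med 0.0592 [0.055 0.06  0.061 0.059 0.055 0.06  0.06  0.06  0.055 0.059 0.06  0.059
 0.056 0.059 0.06  0.059 0.055 0.059 0.06  0.059 0.055 0.059 0.06  0.059]
tip row 229 [ 0.5249 -0.0081  0.0644]
```

Call:
carry_out([
  {"delta_pos":[0,0,-0.01],"delta_rot":[0,0,0],"claw":0},
  {"delta_pos":[0,0,-0.04],"delta_rot":[0,0,0],"claw":0},
  {"delta_pos":[0,0,-0.08],"delta_rot":[0,0,0],"claw":0},
  {"delta_pos":[0,0,-0.095],"delta_rot":[0,0,0],"claw":0},
  {"delta_pos":[0,0,-0.095],"delta_rot":[0,0,0],"claw":0},
])

```text
time: 9.85
eef_pos: [0.5157, -0.0114, 0.1447]
tcp_rot: [0.999, -0.047, 0.005, 0.0]
contact_force: [0.5, -0.5, 0.9]
opening: -0.0
```

```bash
python3 -c "
from h import *
avg(2)
goto(.554,-.257,.14,-.09)"
```

```text
t 9.95 F [-0.29  0.03 -0.27] std [0.39 0.36 0.59] pos [ 0.5133 -0.0109  0.1408] [ 0.5126 -0.0108  0.1397]
t 9.95 pos [ 0.5126 -0.0108  0.1397] F [-0.68  0.39 -0.86] q [-0.22  0.    2.04  0.    1.09  1.44] open 0.001
dpos [ 0.0644  0.2412 -0.0004] drot [-0.0009 -0.0024 -0.0043]
```

Call:
carry_out([
  {"delta_pos":[0.064,0.241,0],"delta_rot":[0,0,0],"claw":0},
  {"delta_pos":[0.064,0.241,0],"delta_rot":[0,0,0],"claw":0},
  {"delta_pos":[0.064,0.241,0],"delta_rot":[0,0,0],"claw":0},
  {"delta_pos":[0.064,0.241,0],"delta_rot":[0,0,0],"claw":0},
  {"delta_pos":[0.064,0.241,0],"delta_rot":[0,0,0],"claw":0},
  {"delta_pos":[0.064,0.241,0],"delta_rot":[0,0,0],"claw":0},
  {"delta_pos":[0.064,0.241,0],"delta_rot":[0,0,0],"claw":0},
  {"delta_pos":[0.064,0.241,0],"delta_rot":[0,0,0],"claw":0},
])

```text
time: 10.62
eef_pos: [0.5521, -0.2579, 0.1367]
tcp_rot: [0.999, -0.049, -0.001, -0.002]
contact_force: [-0.5, -0.1, -0.3]
opening: -0.004
```

```bash
python3 -c "
from h import *
find('w9')
goto(.554,-.257,.054,-.085)"
```

```text
t 10.77 F [ 0.15  0.35 -0.47] std [0.29 0.59 0.5 ] pos [ 0.5523 -0.2555  0.1372] [ 0.5525 -0.2549  0.1377]
tag [230  30] [279  81] [ 0.645  -0.2642  0.0622] midbox [ 0.6447 -0.2644  0.0618]
cush [218 154] [294 227] [ 0.5553 -0.2574  0.0663] midbox [ 0.5526 -0.2579  0.0645]
t 10.82 pos [ 0.5529 -0.2548  0.1383] F [-0.31 -0.86 -0.63] q [-0.6   0.22  1.81  0.    1.12  1.06] open -0.002
dpos [0.0013 0.0023 0.0843] drot [-0.0026  0.     -0.0078]
```

View pics/w9.png

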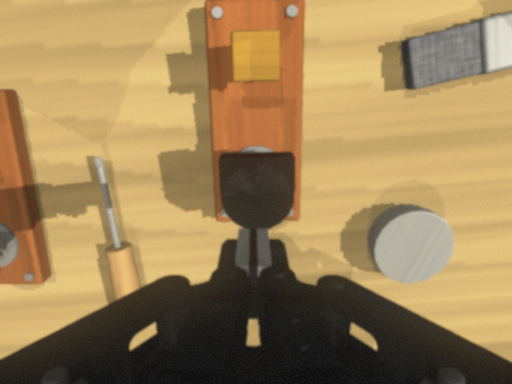

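Call:
carry_out([
  {"delta_pos":[0.001,0.0025,0.04],"delta_rot":[0,0,0],"claw":0},
  {"delta_pos":[0.001,0.0025,0.07],"delta_rot":[0,0,0],"claw":0},
  {"delta_pos":[0.001,0.0025,0.082],"delta_rot":[0,0,0],"claw":0},
  {"delta_pos":[0.001,0.0025,0.082],"delta_rot":[0,0,0],"claw":0},
  {"delta_pos":[0.001,0.0025,0.082],"delta_rot":[0,0,0],"claw":0},
])

```text
time: 11.23
eef_pos: [0.5537, -0.2562, 0.0564]
tcp_rot: [0.999, -0.046, -0.0, -0.001]
contact_force: [0.8, -0.5, 0.8]
opening: -0.003
```

```bash
python3 -c "
from h import *
chk(6)
goto(.5545,-.2575,.0455,-.085)"
```

```text
t 11.53 F [ 0.14 -0.21  0.69] std [0.55 0.23 0.79] pos [ 0.5549 -0.2577  0.0584] [ 0.5546 -0.2578  0.0581]
cushion z med 0.0663 [0.066 0.066 0.066 0.066 0.067 0.066 0.066 0.068 0.066 0.066 0.066 0.067
 0.066 0.067 0.065 0.067 0.067 0.065 0.067 0.065 0.066 0.068 0.066 0.065]
tip row 229 [ 0.5663 -0.2551  0.0778]
t 11.53 pos [ 0.5546 -0.2578  0.0581] F [-0.28  0.28  0.13] q [-0.6   0.32  1.84  0.    0.97  1.06] open 0.003
dpos [-0.0002 -0.0002  0.0126] drot [-0.001  -0.0026 -0.0078]
```

Call:
carry_out([
  {"delta_pos":[0,0,0.004],"delta_rot":[0,0,0],"claw":0},
  {"delta_pos":[0,0,0.008],"delta_rot":[0,0,0],"claw":0},
  {"delta_pos":[0,0,0.012],"delta_rot":[0,0,0],"claw":0},
  {"delta_pos":[0,0,0.014],"delta_rot":[0,0,0],"claw":0},
  {"delta_pos":[0,0,0.014],"delta_rot":[0,0,0],"claw":0},
])

```text
time: 11.95
eef_pos: [0.5554, -0.2584, 0.0453]
tcp_rot: [0.999, -0.046, 0.002, -0.0]
contact_force: [-1.4, 0.5, 9.4]
opening: 0.004
```

```bash
python3 -c "
from h import *
chk(6,'w10')"
```

```text
t 12.25 F [-1.57  1.21  7.7 ] std [0.54 0.5  0.41] pos [ 0.5554 -0.2584  0.0457] [ 0.5554 -0.2584  0.0458]
cushion z med 0.0606 [0.057 0.062 0.061 0.061 0.057 0.06  0.061 0.061 0.056 0.06  0.062 0.061
 0.059 0.061 0.061 0.061 0.058 0.06  0.061 0.06  0.058 0.061 0.06  0.061]
tip row 229 [ 0.5672 -0.2557  0.0658]
```

Call:
carry_out([
  {"delta_pos":[0,0,-0.01],"delta_rot":[0,0,0],"claw":0},
  {"delta_pos":[0,0,-0.04],"delta_rot":[0,0,0],"claw":0},
  {"delta_pos":[0,0,-0.08],"delta_rot":[0,0,0],"claw":0},
  {"delta_pos":[0,0,-0.12],"delta_rot":[0,0,0],"claw":0},
  {"delta_pos":[0,0,-0.12],"delta_rot":[0,0,0],"claw":0},
])

```text
time: 12.67
eef_pos: [0.5592, -0.2612, 0.1759]
tcp_rot: [0.999, -0.046, 0.009, 0.004]
contact_force: [1.1, -1.9, 1.8]
opening: 0.001
```

```bash
python3 - <<'E'
from h import *
p,d=avg(2); s=ctrl.get_state()
print("knuckles rel TCP (tool):")
i=info("wrist");M=np.array(i["mount"])
for uv in [(180,285),(160,283),(100,310),(50,335),(10,355),(330,285),(400,305),(500,360),(220,245)]:
    P=rays(i,[uv])[0]*d[uv[1],uv[0]];print(uv,(M[:3,:3]@P+M[:3,3]).round(3))
dt=np.load("pics/top0.npy")
uv=np.array([(u,v) for v in range(155,185) for u in range(120,150)])
w=world_d("top",uv,dt[uv[:,1],uv[:,0]]);m=w[:,2]>.075;print("pot top",w[m].min(0).round(3),w[m].max(0).round(3))
uv=np.array([(u,v) for v in range(60,150) for u in range(100,180)])
w=world_d("top",uv,dt[uv[:,1],uv[:,0]]);m=(w[:,2]>.06);print("grinder",w[m].min(0).round(3),w[m].max(0).round(3))
goto(.574,.267,.165,-.035)
E
```

```text
t 12.77 F [-0.19 -0.04 -1.09] std [0.06 0.1  0.5 ] pos [ 0.5569 -0.2597  0.1704] [ 0.556  -0.2591  0.1686]
knuckles rel TCP (tool):
(180, 285) [ 0.012 -0.023 -0.066]
(160, 283) [ 0.013 -0.03  -0.065]
(100, 310) [ 0.013 -0.043 -0.079]
(50, 335) [ 0.013 -0.051 -0.088]
(10, 355) [ 0.013 -0.056 -0.095]
(330, 285) [ 0.013  0.024 -0.067]
(400, 305) [ 0.012  0.042 -0.076]
(500, 360) [ 0.013  0.056 -0.097]
(220, 245) [-0.09  -0.036  0.17 ]
pot top [0.307 0.024 0.075] [0.624 0.449 1.209]
grinder [0.307 0.024 0.06 ] [0.845 0.549 1.209]
t 12.77 pos [ 0.556  -0.2591  0.1686] F [-0.25 -0.14 -1.59] q [-0.6   0.19  1.78  0.    1.16  1.06] open -0.004
dpos [-0.0309 -0.5255  0.0021] drot [ 0.0024 -0.0081 -0.0577]
```

Call:
carry_out([
  {"delta_pos":[-0.031,-0.525,0.002],"delta_rot":[0,-0.005,-0.058],"claw":0},
  {"delta_pos":[-0.031,-0.525,0.002],"delta_rot":[0,-0.005,-0.058],"claw":0},
  {"delta_pos":[-0.031,-0.525,0.002],"delta_rot":[0,-0.005,-0.058],"claw":0},
  {"delta_pos":[-0.031,-0.525,0.002],"delta_rot":[0,-0.005,-0.058],"claw":0},
  {"delta_pos":[-0.031,-0.525,0.002],"delta_rot":[0,-0.005,-0.058],"claw":0},
  {"delta_pos":[-0.031,-0.525,0.002],"delta_rot":[0,-0.005,-0.058],"claw":0},
  {"delta_pos":[-0.031,-0.525,0.002],"delta_rot":[0,-0.005,-0.058],"claw":0},
  {"delta_pos":[-0.031,-0.525,0.002],"delta_rot":[0,-0.005,-0.058],"claw":0},
])

```text
time: 13.43
eef_pos: [0.565, 0.0768, 0.1628]
tcp_rot: [1.0, -0.017, -0.001, 0.001]
contact_force: [0.1, 0.4, 0.4]
opening: 0.0
```

```bash
python3 -c "
from h import *
goto(.574,.267,.14,-.035)"
```

```text
t 13.43 pos [0.565  0.0768 0.1628] F [0.15 0.45 0.38] q [-0.04  0.11  1.89 -0.    1.15  1.57] open 0.0
dpos [ 0.0024 -0.1905  0.0223] drot [0.0025 0.0016 0.0001]
```

Call:
carry_out([
  {"delta_pos":[0.002,-0.19,0.022],"delta_rot":[0,0,0],"claw":0},
  {"delta_pos":[0.002,-0.19,0.022],"delta_rot":[0,0,0],"claw":0},
  {"delta_pos":[0.002,-0.19,0.022],"delta_rot":[0,0,0],"claw":0},
  {"delta_pos":[0.002,-0.19,0.022],"delta_rot":[0,0,0],"claw":0},
  {"delta_pos":[0.002,-0.19,0.022],"delta_rot":[0,0,0],"claw":0},
  {"delta_pos":[0.002,-0.19,0.022],"delta_rot":[0,0,0],"claw":0},
  {"delta_pos":[0.002,-0.19,0.022],"delta_rot":[0,0,0],"claw":0},
])

```text
time: 14.02
eef_pos: [0.5715, 0.2674, 0.1372]
tcp_rot: [1.0, -0.016, -0.003, 0.002]
contact_force: [0.9, -0.9, -0.7]
opening: -0.001
```

```bash
python3 - <<'E'
from h import *
avg(4);s=ctrl.get_state();p,d=ctrl.read_camera("wrist");cv2.imwrite('pics/w11.png',p[:,:,::-1])
uv=np.array([(u,v) for v in range(130,228) for u in range(200,305)])
w=wrist_world(uv,d[uv[:,1],uv[:,0]],s);m=abs(w[:,2]-.062)<.006
print(uv[m].min(0),uv[m].max(0),w[m].mean(0).round(4),"mid",((w[m].min(0)+w[m].max(0))/2).round(4))
goto(.574,.267,.06,-.035)
E
```

```text
t 14.22 F [ 0.33 -0.03  0.39] std [0.77 0.47 0.36] pos [0.5728 0.2655 0.1389] [0.5734 0.2651 0.1397]
[229 168] [271 208] [0.5751 0.2671 0.0622] mid [0.5747 0.2674 0.0621]
t 14.27 pos [0.5737 0.2651 0.1401] F [ 0.36 -0.18 -0.35] q [ 0.27  0.27  1.75 -0.    1.13  1.88] open -0.002
dpos [ 0.0005 -0.0022  0.0801] drot [ 0.0029  0.0022 -0.0018]
```

View pics/w11.png

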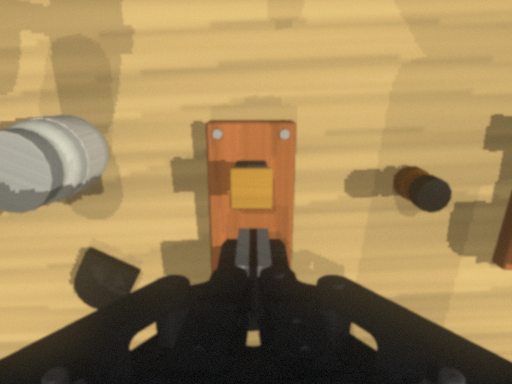

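Call:
carry_out([
  {"delta_pos":[0.001,-0.002,0.04],"delta_rot":[0.002,0.002,0],"claw":0},
  {"delta_pos":[0.001,-0.002,0.07],"delta_rot":[0.002,0.002,0],"claw":0},
  {"delta_pos":[0.001,-0.002,0.083],"delta_rot":[0.002,0.002,0],"claw":0},
  {"delta_pos":[0.001,-0.002,0.083],"delta_rot":[0.002,0.002,0],"claw":0},
  {"delta_pos":[0.001,-0.002,0.083],"delta_rot":[0.002,0.002,0],"claw":0},
])

```text
time: 14.68
eef_pos: [0.5746, 0.2661, 0.057]
tcp_rot: [1.0, -0.019, -0.001, 0.001]
contact_force: [-0.5, -0.2, -0.2]
opening: -0.003
```

```bash
python3 - <<'E'
from h import *
p,d=avg(4);cv2.imwrite('pics/w12.png',p[:,:,::-1])
goto(.575,.267,.0305,-.035)
E
```

```text
t 14.88 F [ 0.09 -0.09  0.03] std [0.23 0.39 0.21] pos [0.5762 0.267  0.0594] [0.5763 0.2672 0.0597]
t 14.88 pos [0.5763 0.2672 0.0597] F [-0.14  0.19  0.32] q [ 0.27  0.37  1.78 -0.    0.99  1.88] open 0.001
dpos [-0.0015  0.0003  0.0292] drot [-0.0005 -0.0041 -0.0021]
```

View pics/w12.png

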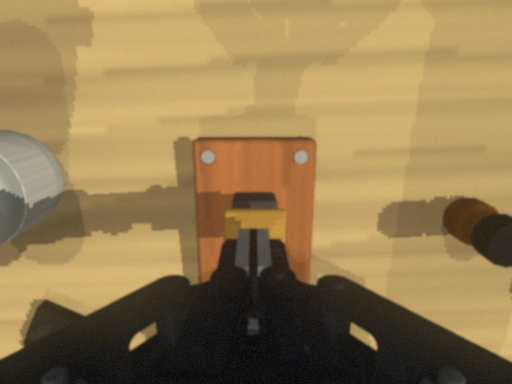

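Call:
carry_out([
  {"delta_pos":[-0.001,0,0.007],"delta_rot":[0,-0.003,0],"claw":0},
  {"delta_pos":[-0.001,0,0.013],"delta_rot":[0,-0.003,0],"claw":0},
  {"delta_pos":[-0.001,0,0.018],"delta_rot":[0,-0.003,0],"claw":0},
  {"delta_pos":[-0.001,0,0.022],"delta_rot":[0,-0.003,0],"claw":0},
  {"delta_pos":[-0.001,0,0.025],"delta_rot":[0,-0.003,0],"claw":0},
  {"delta_pos":[-0.001,0,0.028],"delta_rot":[0,-0.003,0],"claw":0},
  {"delta_pos":[-0.001,0,0.028],"delta_rot":[0,-0.003,0],"claw":0},
])

```text
time: 15.47
eef_pos: [0.5763, 0.2676, 0.0325]
tcp_rot: [1.0, -0.018, 0.001, -0.001]
contact_force: [1.2, 0.3, 6.5]
opening: -0.001
```

```bash
cat >> h.py <<'E'
def tagz(name):
    p,d=avg(4);s=ctrl.get_state();cv2.imwrite(f'pics/{name}.png',p[:,:,::-1])
    g=[(u,v) for u in (230,240,250,262,272) for v in range(196,229,3)]
    w=wrist_world(g,d[[b for a,b in g],[a for a,b in g]],s)[:,2].reshape(5,-1)
    print(np.median(w,0).round(4))
E
python3 - <<'E'
from h import *
tagz('w13')
goto(.575,.267,.0305,-.035)
E
```

```text
t 15.67 F [1.54 1.16 4.68] std [0.6  0.28 0.45] pos [0.5763 0.2676 0.0325] [0.5763 0.2676 0.0325]
[0.0182 0.018  0.0187 0.0182 0.0233 0.0272 0.032  0.0364 0.0476 0.0473
 0.047 ]
t 15.67 pos [0.5763 0.2676 0.0325] F [2.42 0.76 5.16] q [0.28 0.4  1.79 0.   0.94 1.88] open -0.002
dpos [-0.0013  0.0006  0.002 ] drot [-0.0012 -0.0031 -0.002 ]
```

View pics/w13.png

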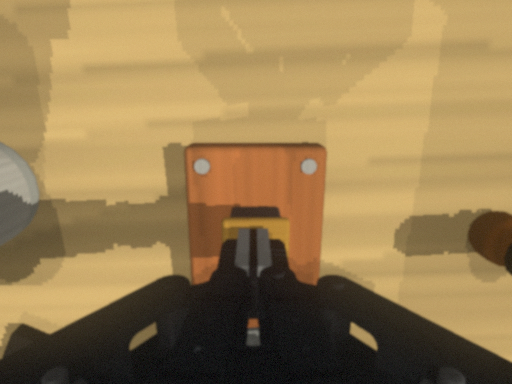

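Call:
carry_out([
  {"delta_pos":[0,0,0.003],"delta_rot":[0,0,0],"claw":0},
  {"delta_pos":[0,0,0.004],"delta_rot":[0,0,0],"claw":0},
  {"delta_pos":[0,0,0.004],"delta_rot":[0,0,0],"claw":0},
])

```text
time: 15.92
eef_pos: [0.5764, 0.2676, 0.0323]
tcp_rot: [1.0, -0.018, 0.001, -0.0]
contact_force: [-6.3, -2.3, 20.3]
opening: -0.002
```

```bash
python3 - <<'E'
from h import *
tagz('w14')
E
```

```text
t 16.12 F [-6.13 -2.11 19.95] std [0.37 0.48 0.28] pos [0.5764 0.2676 0.0323] [0.5764 0.2676 0.0323]
[0.0177 0.0184 0.0185 0.0187 0.0224 0.0273 0.0319 0.0357 0.0462 0.0476
 0.0465]
```

Call:
carry_out([
  {"delta_pos":[0,0,-0.006],"delta_rot":[0,0,0],"claw":0},
  {"delta_pos":[0,0,-0.03],"delta_rot":[0,0,0],"claw":0},
  {"delta_pos":[-0.01,0,-0.07],"delta_rot":[0,0,0],"claw":0},
  {"delta_pos":[-0.05,0,-0.11],"delta_rot":[0,0,0],"claw":0},
  {"delta_pos":[-0.1,0,-0.15],"delta_rot":[0,0,0],"claw":0},
  {"delta_pos":[-0.1,0,-0.15],"delta_rot":[0,0,0],"claw":0},
  {"delta_pos":[-0.1,0,-0.15],"delta_rot":[0,0,0],"claw":0},
  {"delta_pos":[-0.1,0,-0.15],"delta_rot":[0,0,0],"claw":0},
])

```text
time: 16.78
eef_pos: [0.475, 0.2713, 0.1827]
tcp_rot: [1.0, -0.018, 0.001, -0.0]
contact_force: [0.9, -0.1, -1.1]
opening: 0.004
```

```bash
python3 - <<'E'
from h import *
p,d=avg(4);s=ctrl.get_state();p,d=ctrl.read_camera("wrist");cv2.imwrite('pics/w15.png',p[:,:,::-1]);np.save("pics/w15.npy",d)
p,dt=ctrl.read_camera("top");cv2.imwrite('pics/t15.png',p[:,:,::-1]);np.save("pics/t15.npy",dt)
p,dt=ctrl.read_camera("scene");cv2.imwrite('pics/s15.png',p[:,:,::-1])
# tag: yellow pixels
p=cv2.imread('pics/w15.png');h=cv2.cvtColor(p,cv2.COLOR_BGR2HSV)
uv=np.array([(u,v) for v in range(0,228) for u in range(150,350)])
w=wrist_world(uv,d[uv[:,1],uv[:,0]],s)
for zz in (.047,.062,.066):
    m=(abs(w[:,2]-zz)<.005)&(np.hypot(w[:,0]-.53,w[:,1]-.268)<.09)
    print(zz,m.sum(),w[m].mean(0).round(4) if m.any() else '')
E
```

```text
t 16.98 F [-0.08 -0.13 -0.41] std [0.28 0.55 0.49] pos [0.4755 0.2707 0.1803] [0.4758 0.2706 0.1798]
0.047 1627 [0.5744 0.267  0.0474]
0.062 3003 [0.4845 0.2705 0.0661]
0.066 3783 [0.4838 0.2704 0.0664]
```

View pics/w15.png

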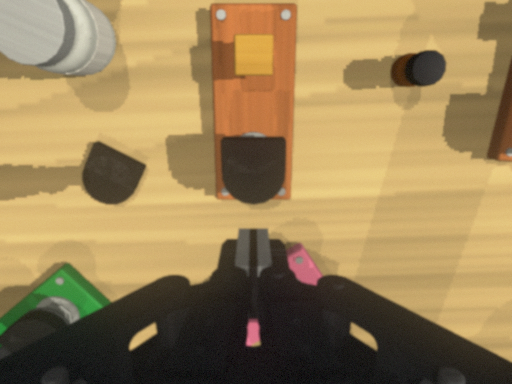

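View pics/t15.png

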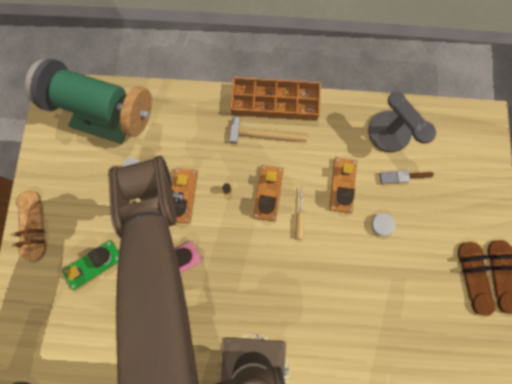

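View pics/s15.png

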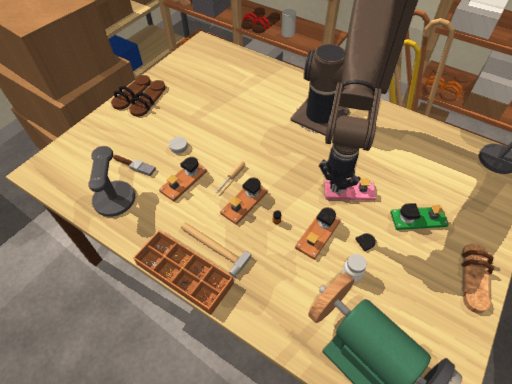

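```bash
python3 - <<'E'
from h import *
a,b=np.load("pics/top0.npy"),np.load("pics/t15.npy")
for n,x0,x1,ym in(("M",252,285,185),("R",328,360,179)):
    for k,y0,y1,z in(("tag",155,ym,.062),("cush",ym,220,.066)):
        for d in(a,b):
            uv=np.array([(u,v) for v in range(y0,y1) for u in range(x0,x1) if d[v,u]>0])
            w=world_d("top",uv,d[uv[:,1],uv[:,0]]); m=abs(w[:,2]-z)<.009
            print(n,k,m.sum(),w[m].mean(0).round(4))
s=ctrl.get_state();print(s['time'],abs(s['dq']).max(),s['contact_force'])
print(ctrl.sign_off())
E
```

```text
M tag 95 [ 0.6007 -0.0202  0.0631]
M tag 95 [ 0.6004 -0.0204  0.0629]
M cush 280 [ 0.5089 -0.0113  0.0659]
M cush 280 [ 0.509  -0.0115  0.0661]
R tag 97 [ 0.6432 -0.2662  0.062 ]
R tag 97 [ 0.6432 -0.2663  0.0619]
R cush 284 [ 0.5509 -0.2578  0.0663]
R cush 286 [ 0.5509 -0.258   0.0662]
17.1333 0.006723019371685083 [-1.17155343 -0.18123533  0.14348886]
the job is handed in; nothing more can be done
None
```

The left cushion is the softest, so I pushed the left stand's tag fully down and left the other two tags up. The job was handed in at 17.1 s, with the arm clear of everything.

I pressed the cushions in order, left to right, with the closed fingertips:

| Stand | Pressed down | Force | Stiffness (after the 1 N start) |
|---|---|---|---|
| Left | 9.3 mm | 3.6–3.8 N | about 0.29 N/mm |
| Middle | 7.0 mm | 5.5 N | about 0.64 N/mm |
| Right | 5.7 mm | 7.7 N | about 1.2 N/mm |

**Left tag:** it stopped hard under about 20 N. After lifting off, the wrist camera put its top at 47.4 mm, against the 47 mm given for fully down.

**Stands and other objects:** the middle and right tags still read 63 and 62 mm. Those two stands are where they were, to within 0.3 mm. The left stand is unmoved to within about 1 mm. In the last pictures I saw no bystander that had moved. I judged that by eye and did not measure it, and the arm partly hid the glue pot from above.

**Disagreements:**
- **Fingertip position:** with the gripper shut, the fingertips made contact about 15 mm behind the TCP, not 17 mm ahead as stated. My first lowering over the left cushion therefore touched nothing, and I went down in small steps from there.
- **Sideways force:** besides the downward press, there was a sideways force of up to about 3 N on the left cushion and 6 N at the tag's stop. The stand did not visibly move.

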